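Wedge up the front of a crystal display stand

TASK

The front feet of the crystal display stand in the wooden tray need new felt pads: pick up the wooden wedge from the counter, lay it flat on the tray floor with its thin end towards the middle of the stand's near edge, and slide it straight in under that edge until both front feet are just clear of the tray floor, by about 4 mm. Go gently: the loose crystal tower must stay standing, the stand must stay in its place in the tray, and everything else stays where it is. Finish while holding: keep the wedge in the gripper, with the stand's front edge resting on the wedge alone, so that a colleague can slip the pads under.

Things in the scene. Friction and masses are not known exactly. Their poses are not given: they have to be found in the camera images.
- wedge_center (a point): Centre of the plain light-wood wedge (60 g), 8 mm over its underside. 130 mm long (x, to the thin end), 40 mm wide (y), flat below, upright sides; top falls evenly from 29 mm high at the heel (x -65 mm) to 3 mm at the thin end (x +65): 1 in 5. Lies flat on the counter left or right of the tray, thin end broadly away from the robot. Grip it across the sides 35 mm behind the centre (23 mm high).
- wedge_tip (a point): Middle of the wedge's thin end, on its underside (65 mm ahead of wedge_center along its x, 8 mm below it); axes as the wedge.
- tray: Oak display tray, fixed on the counter. Origin at the centre of its underside; floor 310 mm (its x) by 260 mm (y), its top face 12 mm above the counter. A rim 12 mm thick stands 14 mm above the floor along the back (+x) and both sides; the front (-x, robot's side) is open.
- stand: Dark wooden stand, loose in the tray, 0.7-1.1 kg with its fixed green crystal cluster. Origin under its centre at sole level, x from near to back edge. Board 150 (x) x 210 (y) x 16 mm, underside 10 mm over the tray floor on four feet 20-28 mm across at x +-55, y +-83 mm. Cluster and tower 40+ mm from the near edge, up to 130 mm high. Slides back up to 6 mm until the tray's back rim stops it.
- stand_edge (a point): Middle of the board's lower near edge (-75, 0, +10 mm in the stand's frame): the wedge goes in below it. Flat on the floor, the wedge first touches this edge when its thin end is 35 mm in, then lifts it 1 mm per 5 mm of travel; the stand tips about its back feet and the front feet rise about 0.85 times as much. Pushing takes about 5 to 20 N.
- foot_left (a point): Centre of the sole of the stand's front left foot; at the start it stands on the tray floor.
- foot_right (a point): Centre of the sole of the stand's front right foot; at the start it stands on the tray floor.
- tower_center (a point): Loose six-sided smoky crystal tower, 34 mm across and 100 mm tall with a pointed top, standing on the stand at its left; the point is on its axis 45 mm above its foot, z axis up.
- block_center (a point): Plain straight light-wood sanding block with cork sole, 100 x 60 x 26 mm, not tapered, lying on the other side of the tray from the wedge; point at its centre. Bystander.
- tin: Round open aluminium tin, 72 mm across and 22 mm high, with small round felt pads in it; origin under its centre. Bystander.
- ball: Black stone ball, 60 mm across, on a dark wooden ring foot, 66 mm high in all; origin under its centre. Bystander.
- slice: Agate slice 100 mm across leaning on a brass wire easel, about 110 mm high; origin near the front of its foot. Bystander.
- loupe: Small folding loupe, 66 x 28 x 12 mm, on the counter; origin under its lens. Bystander.
- pebble: Pink tumbled stone, about 30 x 26 x 20 mm, on the tray floor near the front left corner; origin under its centre. Bystander.
- chunk: Black rough stone, about 34 x 26 x 26 mm, on the tray floor near the front right corner; origin under its centre. Bystander.
Mind the look-alikes: they are no part of the job. What is shaped like the part that bears wedge_center but red is not meant. There is more than one size of the part that bears tower_center; the job needs the larger.

How it is judged:
By the outcome, as a careful person would: the job done as asked, in the order asked, and still so for the second after the job is handed in, while the arm keeps its last pose, push and grip.
It also fails if it takes over 42 s, if anything falls off the work surface, if the arm or the gripper's body presses on something with over 40 N, if the wrist force passes 120 N, or if a joint passes its speed limit or range.

ROBOT

A 6-joint arm with a two-finger parallel gripper is mounted at the origin on the work surface. World frame = base frame: x ahead of the robot, y to its left, z up, the work surface at z = 0. Lengths are in m, angles in rad, forces in N, time in s.
With the tool pointing down it reaches from about 0.25 to 0.725 m from the base axis. Payload 4 kg.
Tool frame: the origin (TCP) lies midway between the tips of the shut fingers; the grasp point (between the pads) lies 19 mm behind it; z points along the fingers, y is the direction in which the jaws open and shut (so a half turn about z gives the same grasp; the last joint's range is limited). The gripper opens to 85 mm and grips with 20 to 120 N. Pads are 22 mm wide; open, the fingers measure 114 mm over their backs; the gripper's body (76 mm by 85 mm) begins 54 mm behind the grasp point. The pads swing forward as they close: fully open they stand 13 mm farther back than shut.
Start: joints at [1.315, 0.241, 0.005, 1.335, 0, 1.571], TCP at [0.127, 0.484, 0.231] pointing down, gripper open.
Joint ranges: [-2.72, 2.72], [-1.05, 1.87], [-1.09, 1.28], [-1.99, 2.15], [-1.42, 1.44], [-3.14, 3.14]. Speed limits (rad/s): [2.79, 2.79, 3.14, 3.14, 3.14, 3.14].

INTERFACE

Orientations are given as a unit quaternion [x, y, z, w].
In Python, from workcell import get_obs, camera, camera_model, job_done, masks_of gives the robot as it stands.
- The arm moves only by the tool jog_arm, never from a script. Its argument "deltas" is a list that holds one entry, the list of rows, each a list of 7 numbers: the shift along the tool's x, y, z in mm, then the turn, a rotation vector about the tool's x, y, z in degrees, then the finger opening in mm, from 0 to 85.4. A call has 1 to 5 rows; each row shifts and turns the pose as measured when the row begins, along the tool's axes as they then stand; what a row does not reach is not made up. A row lasts 1/10 s, in which the tool goes at most 50 mm and 8.59 degrees, less where a joint would pass 70% of its speed; a pose out of reach is approached as far as the arm can. A call with a gripper value outside its range is refused whole. The fingers move at their own pace and stop on an object; the grip force is fixed at half the most. Time passes only in rows, so rows that do not move let the fingers close. It gives the time, the measured TCP pose, the force and the opening at its end, in the units of the state.
- get_obs(): the state, without advancing time (a new reading comes with each control period).
- camera(name): name is "scene" or "top" or "wrist"; returns the picture (420x560x3 uint8, red, green, blue); there is no depth.
- camera_model(name): a dict with "fovy" (degrees; the focal length in pixels is half the picture's height over the tangent of half this angle, whatever the lens; pixels are square), "cx", "cy" (the principal point, pixels), "k1" (the pictures are not rectified: a ray, as slopes to the right and down, at radius r is drawn at 1 + k1 r^2 times it, then the intrinsics apply), "pose" (4x4, takes a point from camera to world coordinates); the wrist camera has in their place "T_tool_cam" (4x4, takes a point from camera to tool coordinates, whose origin is the TCP and whose axes are the flange's). Camera axes: x right, y down, z forward; pixel columns grow to the right and rows downward; lengths in m; the calibration is good to about 2 mm. A picture is of the moment at which its call begins: read the wrist's pose just before it. camera_model takes no time and is no camera call.
- job_done(): hands the job in, once; it reports no verdict.
Trained networks look in the newest picture that a camera, given by its name, has taken for a name from the list of things; names that differ only in an ending like _2 or _b are one class to them, and where a whole thing is asked for, a point or a joint stands for the part that bears it (a point fixed in the world has none). Each returns a list of dicts, best first, with "conf" (0 to 1); they miss things now and then, are a little off and sometimes report something else, mostly with a low value. They report only what shows in the picture. A call takes as long as a camera call. They do not tell look-alikes from the thing itself.
- masks_of(target, camera): "pixels" (420x560 bool, what is visible of it) and "at" ([column, row] in pixels, amid what is visible of it).
The state is a dict: "clock": time; "joint_pos": joint angles; "joint_vel": joint speeds; "tau": joint torques, N m; "eef_pos": TCP position; "tool_rot": TCP orientation; "ft_force": force on the tool from outside, world axes, zero at the start; "ft_torque": the same for the moment, N m; "grip_width": finger opening in m.
Only numpy, scipy, OpenCV 4.12 (cv2) and the standard library are available. Lean on these libraries where they do the work, as an engineer would, in place of code of your own. Each camera call takes 0.05 s, during which the arm holds its last target. There are 200 camera calls.

## Working session

There is one attempt and no reset: what is moved stays moved. The work goes in short steps, Python scripts to look and compute and a tool call to move; the robot and the scene stay as the last step left them, time stands still between calls to the robot, and variables do not carry over. Pictures are saved under pics/ and viewed, about 8 in all and at most 12, crops included, and the job is handed in when it is done.

Besides the shell and the picture viewer there is one more tool, called after "Request:" by a JSON object that holds its "fn" and its "kwargs". jog_arm: Moves the arm, as the interface text tells. Its arguments: {"type":"object","properties":{"deltas":{"type":"array"}},"required":["deltas"]}

```bash
mkdir -p pics; cat > h.py <<'E'
import numpy as np, cv2
from workcell import *
from scipy.spatial.transform import Rotation as R
def pose(name,o=None):
    m=camera_model(name)
    if name!='wrist': return m,np.array(m['pose'])
    o=o or get_obs(); T=np.eye(4); T[:3,:3]=R.from_quat(o['tool_rot']).as_matrix(); T[:3,3]=o['eef_pos']
    return m,T@np.array(m['T_tool_cam'])
def K(m):
    f=210/np.tan(np.radians(m['fovy'])/2); return np.array([[f,0,m['cx']],[0,f,m['cy']],[0,0,1.]]),np.array([m['k1'],0,0,0,0.])
def toplane(name,px,z,o=None):
    m,T=pose(name,o); k,d=K(m)
    s=cv2.undistortPoints(np.array(px,float).reshape(-1,1,2),k,d).reshape(-1,2)
    r=np.c_[s,np.ones(len(s))]@T[:3,:3].T; c=T[:3,3]
    return c+r*((z-c[2])/r[:,2])[:,None]
def proj(name,P,o=None):
    m,T=pose(name,o); k,d=K(m); Ti=np.linalg.inv(T)
    return cv2.projectPoints(np.array(P,float).reshape(-1,1,3),cv2.Rodrigues(Ti[:3,:3])[0],Ti[:3,3],k,d)[0].reshape(-1,2)
def save(name,fn,im): cv2.imwrite('pics/'+fn,im[:,:,::-1])
E
python3 - <<'E'
from h import *
np.set_printoptions(precision=3,suppress=True)
for c in ['top','scene']:
    im=camera(c); save(c,c+'0.png',im)
    m,T=pose(c); print(c,T[:3,3],m['fovy'])
    for t in ['wedge_center','tray','stand','tower_center','block_center','pebble','chunk','foot_left','foot_right']:
        for r in masks_of(t,c)[:3]:
            mk=r['pixels'].astype(np.uint8)
            if mk.sum()<5: continue
            rc=cv2.minAreaRect(cv2.findNonZero(mk)); print(t,round(r['conf'],2),r['at'],mk.sum(),toplane(c,[r['at']],0.012)[0], cv2.boxPoints(rc).round().astype(int).tolist())
print(get_obs())
E
```

```text
top [ 0.359 -0.006  1.31 ] 47.839885321198366
wedge_center 0.81 [159.1, 228.1] 652 [0.47  0.338 0.012] [[150, 202], [166, 202], [166, 246], [150, 246]]
tray 0.96 [270.5, 188.5] 6021 [0.574 0.027 0.012] [[217, 119], [311, 106], [326, 216], [232, 230]]
stand 0.6 [272.1, 145.9] 3734 [0.695 0.021 0.012] [[228, 122], [303, 112], [310, 165], [235, 175]]
stand 0.48 [396.7, 139.6] 356 [ 0.707 -0.333  0.012] [[383, 142], [398, 127], [412, 141], [397, 156]]
stand 0.18 [117.7, 168.3] 456 [0.642 0.461 0.012] [[97, 158], [113, 144], [139, 172], [123, 186]]
tower_center 0.52 [245.0, 132.8] 235 [0.735 0.097 0.012] [[231, 131], [241, 120], [254, 133], [244, 144]]
block_center 0.71 [400.2, 234.2] 884 [ 0.439 -0.328  0.012] [[385, 217], [409, 213], [415, 250], [391, 254]]
block_center 0.45 [164.6, 145.1] 529 [0.706 0.326 0.012] [[152, 133], [177, 133], [177, 158], [152, 158]]
pebble 0.59 [244.3, 207.9] 70 [0.521 0.101 0.012] [[239, 202], [246, 202], [246, 211], [239, 211]]
chunk 0.56 [309.1, 198.7] 70 [ 0.543 -0.079  0.012] [[308, 196], [315, 196], [315, 206], [308, 206]]
foot_left 0.82 [268.7, 145.0]
[... 1320 characters left out ...]
] [[299, 192], [304, 187], [310, 192], [304, 198]]
foot_left 0.56 [341.2, 238.2] 3855 [0.686 0.029 0.012] [[303, 260], [333, 192], [387, 216], [357, 284]]
foot_right 0.82 [346.6, 240.3] 3670 [0.701 0.031 0.012] [[304, 259], [332, 193], [386, 216], [357, 282]]
{'clock': 1.0, 'joint_pos': array([ 1.315,  0.241,  0.005,  1.335, -0.   ,  1.571]), 'joint_vel': array([ 0.001,  0.002, -0.001, -0.   , -0.001,  0.001]), 'tau': array([ -0.001, -37.222,  25.27 ,   0.001,  -0.   ,  -0.   ]), 'eef_pos': array([0.127, 0.484, 0.231]), 'tool_rot': array([0.128, 0.992, 0.   , 0.   ]), 'ft_force': array([-0.267,  0.005, -0.724]), 'ft_torque': array([ 0.028,  0.007, -0.03 ]), 'grip_width': 0.08554737282626451}
```

View pics/top0.png

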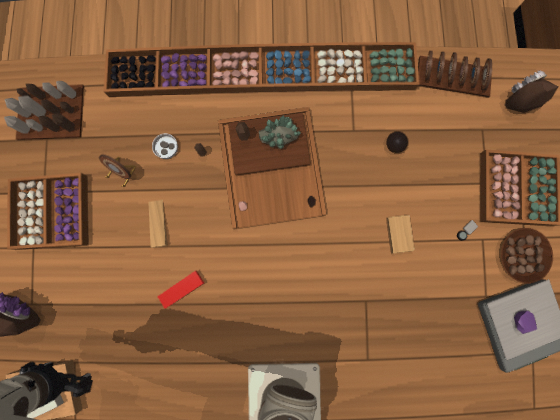

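View pics/scene0.png

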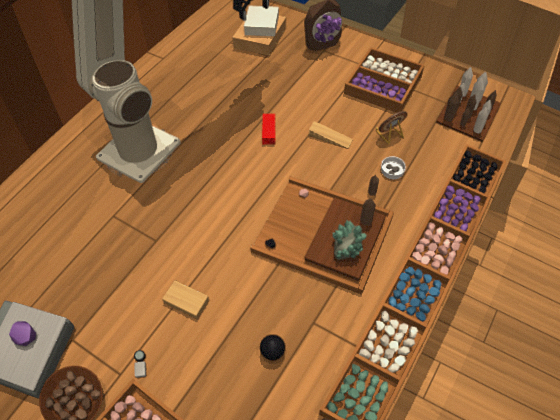

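The top view shows the light-wood wedge at about (158,224), its red look-alike at (180,289), the block at (400,234) and the stand at the back of the tray at (272,146). The large tower is at (243,130); the small one stands off the tray at (200,149). The scene view agrees with this. Next I move above the wedge for a close look.

```bash
cat >> h.py <<'E'
np.set_printoptions(precision=4,suppress=True)
def go(p,yaw,o=None):
    """tool-frame shift (mm) and turn (deg) to have TCP at p, tool down, tool y = wedge y at yaw(deg)"""
    o=o or get_obs(); Rc=R.from_quat(o['tool_rot'])
    c,s=np.cos(np.radians(yaw)),np.sin(np.radians(yaw))
    Rt=R.from_matrix(np.array([[-c,-s,0],[-s,c,0],[0,0,-1]]).T if 0 else np.c_[[-c,-s,0],[-s,c,0],[0,0,-1.]])
    d=Rc.inv().apply(np.array(p)-o['eef_pos'])*1000
    print('shift',d.round(1),'turn',(Rc.inv()*Rt).as_rotvec(degrees=True).round(2),'t',o['clock'],'F',o['ft_force'].round(1),'grip',o['grip_width'],'tcp',np.array(o['eef_pos']))
E
python3 - <<'E'
from h import *
m=camera_model('wrist'); print(m)
go([.40,.335,.23],5)
E
```

```text
{'fovy': 60.32057205237662, 'cx': 286.3005133201043, 'cy': 204.22319931576573, 'k1': -0.054608563210238055, 'T_tool_cam': array([[ 0.0004, -0.9472, -0.3207,  0.082 ],
       [ 1.    ,  0.0006, -0.0005,  0.0009],
       [ 0.0006, -0.3207,  0.9472, -0.1425],
       [ 0.    ,  0.    ,  0.    ,  1.    ]])}
shift [-302.2  -74.7    1.3] turn [ -0.     0.   -19.66] t 1.0 F [-0.3  0.  -0.7] grip 0.08554737282626451 tcp [0.1265 0.4837 0.2313]
```

Request:
{"fn": "jog_arm", "kwargs": {"deltas": [[[-45,-11,0,0,0,0,85],[-45,-11,0,0,0,0,85],[-45,-11,0,0,0,0,85],[-45,-11,0,0,0,0,85],[-45,-11,0,0,0,0,85]]]}}

```text
clock: 1.5
eef_pos: [0.3321, 0.3755, 0.2312]
tool_rot: [0.12, 0.993, 0.002, -0.0]
ft_force: [-0.8, 0.8, 0.1]
grip_width: 0.085
```

Request:
{"fn": "jog_arm", "kwargs": {"deltas": [[[-45,-11,0,0,0,0,85],[-30,-9,0,0,0,0,85],[0,0,0,0,0,-6.5,85],[0,0,0,0,0,-6.5,85],[0,0,0,0,0,-6.5,85]]]}}

```text
clock: 2.0
eef_pos: [0.4095, 0.3318, 0.2307]
tool_rot: [-0.05, 0.999, 0.002, 0.001]
ft_force: [0.1, 0.2, -0.0]
grip_width: 0.0849
```

Request:
{"fn": "jog_arm", "kwargs": {"deltas": [[[0,0,0,0,0,0,85],[0,0,0,0,0,0,85]]]}}

```text
clock: 2.2
eef_pos: [0.4098, 0.3314, 0.2305]
tool_rot: [-0.049, 0.999, 0.001, 0.001]
ft_force: [-1.1, 0.8, 0.6]
grip_width: 0.0849
```

```bash
python3 - <<'E'
from h import *
o=get_obs(); im=camera('wrist'); save('wrist','w1.png',im)
go([.40,.335,.23],5)
for r in masks_of('wedge_center','wrist')[:2]:
    mk=r['pixels'].astype(np.uint8); c=cv2.convexHull(cv2.findNonZero(mk))
    q=cv2.approxPolyDP(c,4,True).reshape(-1,2); print(r['conf'],r['at'],q.tolist()); print(toplane('wrist',q,0.0,o))
E
```

```text
shift [9.3 4.4 0.5] turn [0.16 0.11 0.6 ] t 2.25 F [ 0.4 -0.8  0.2] grip 0.08451769216624812 tcp [0.4097 0.3315 0.2305]
0.84 [290.1, 227.8] [[306, 282], [275, 280], [274, 174], [310, 178]]
[[0.5487 0.3695 0.    ]
 [0.5495 0.3329 0.    ]
 [0.422  0.3206 0.    ]
 [0.4227 0.3592 0.    ]]
0.66 [237.9, 48.7] [[311, 33], [192, 99], [166, 60], [278, 0], [298, 0]]
[[0.2813 0.3435 0.    ]
 [0.3531 0.2323 0.    ]
 [0.3184 0.2061 0.    ]
 [0.2559 0.3097 0.    ]
 [0.2541 0.3282 0.    ]]
```

View pics/w1.png

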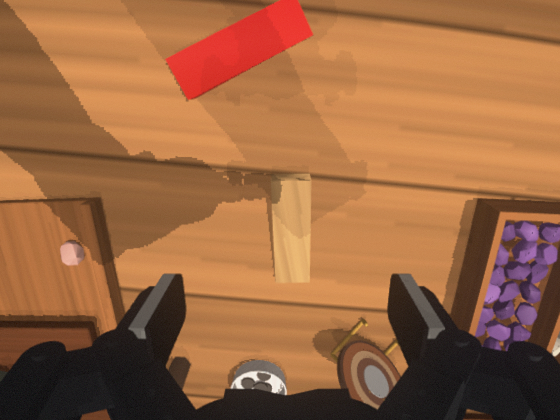

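Seen from near, the wedge runs from its heel at (291,176) to its thin end at (292,281); the red look-alike is at the top. I'll fit the wedge model to its mask.

```bash
cat >> h.py <<'E'
from scipy.optimize import minimize
WP=np.array([[x,y,z] for x,h in((-.065,.029),(.065,.003)) for y in(-.02,.02) for z in(0,h)])
def fit(cam,mask,P,x0,z,o,scale=8):
    def img(p):
        c,s=np.cos(p[2]),np.sin(p[2]); Q=P@np.array([[c,s,0],[-s,c,0],[0,0,1]])+[p[0],p[1],z]
        h=cv2.convexHull((proj(cam,Q,o)*16).round().astype(np.int32).reshape(-1,1,2))
        a=np.zeros((420*1,560),np.uint8); cv2.fillConvexPoly(a,h,255,cv2.LINE_AA,4); return a/255.
    m=mask.astype(float)
    f=lambda p:np.abs(img(p)-m).sum()
    x0=np.array(x0,float); S=np.array([x0]+[x0+d for d in np.diag([.015,.015,.08])])
    r=minimize(f,x0,method='Nelder-Mead',options=dict(initial_simplex=S,xatol=1e-5,fatol=.1,maxiter=300))
    return r.x,r.fun,m.sum()
E
python3 - <<'E'
from h import *
o=get_obs(); camera('wrist')
m=masks_of('wedge_center','wrist')[0]; print(m['at'])
p,e,n=fit('wrist',m['pixels'],WP,[.487,.345,.09],0,o); print(p,np.degrees(p[2]),e,n)
g=[p[0]-.035*np.cos(p[2]),p[1]-.035*np.sin(p[2])]
go([*g,.06],np.degrees(p[2]),o)
E
```

```text
[292.4, 226.2]
[0.4847 0.3459 0.121 ] 6.931926818963174 158.96470588235292 4194.0
shift [-40.8   5.6 170.7] turn [ 0.16  0.11 -1.29] t 2.3 F [0.2 0.4 0.6] grip 0.08512087777024246 tcp [0.4096 0.3316 0.2306]
```

Request:
{"fn": "jog_arm", "kwargs": {"deltas": [[[-21,3,20,0,0,-1.3,85],[-20,3,40,0,0,0,85],[0,0,40,0,0,0,85],[0,0,30,0,0,0,85],[0,0,0,0,0,0,85]]]}}

```text
clock: 2.9
eef_pos: [0.4528, 0.3458, 0.1]
tool_rot: [-0.061, 0.998, 0.004, 0.004]
ft_force: [0.5, -0.1, -0.3]
grip_width: 0.0849
```

```bash
python3 - <<'E'
from h import *
o=get_obs(); im=camera('wrist'); save('wrist','w2.png',im)
m=masks_of('wedge_center','wrist')[0]; print(m['at'],m['conf'])
p,e,n=fit('wrist',m['pixels'],WP,[.485,.346,.11],0,o); print(p,np.degrees(p[2]),e,n)
g=[p[0]-.035*np.cos(p[2]),p[1]-.035*np.sin(p[2])]
go([*g,.0],np.degrees(p[2]),o)
E
```

```text
[278.9, 232.6] 0.88
[0.4849 0.3455 0.1191] 6.824454886608931 309.24313725490197 9589.0
shift [ 4.2 -4.8 99.9] turn [0.42 0.53 0.14] t 2.9 F [ 0.5 -0.1 -0.3] grip 0.08491080702807838 tcp [0.4528 0.3458 0.1   ]
```

View pics/w2.png

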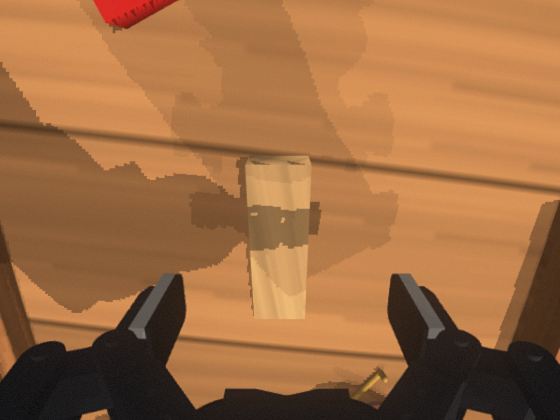

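The close fit agrees with the first one: wedge centre (0.485, 0.3455), yaw 6.8°. I go down and grip.

Request:
{"fn": "jog_arm", "kwargs": {"deltas": [[[4,-5,25,0.4,0.5,0,85],[0,0,25,0,0,0,85],[0,0,25,0,0,0,85],[0,0,15,0,0,0,85],[0,0,0,0,0,0,85]]]}}

```text
clock: 3.5
eef_pos: [0.4617, 0.3508, 0.0269]
tool_rot: [-0.061, 0.998, 0.01, 0.014]
ft_force: [-0.3, -0.8, 0.3]
grip_width: 0.0848
```

```bash
python3 - <<'E'
from h import *
go([.4501,.3413,0.0],6.85)
E
```

```text
shift [13.5 -8.5 26.4] turn [0.99 1.7  0.14] t 3.5 F [-0.3 -0.8  0.3] grip 0.08482749955276497 tcp [0.4617 0.3508 0.0269]
```

Request:
{"fn": "jog_arm", "kwargs": {"deltas": [[[13,-8,0,1,1.7,0,85],[0,0,0,0,0,0,85]]]}}

```text
clock: 3.7
eef_pos: [0.4522, 0.3434, 0.0312]
tool_rot: [-0.061, 0.998, 0.002, 0.003]
ft_force: [0.5, -0.0, 0.1]
grip_width: 0.0849
```

```bash
python3 - <<'E'
from h import *
go([.4501,.3413,0.0],6.85)
E
```

```text
shift [ 2.5 -2.  31.2] turn [0.18 0.32 0.15] t 3.7 F [ 0.5 -0.   0.1] grip 0.08490966819523592 tcp [0.4522 0.3434 0.0312]
```

Request:
{"fn": "jog_arm", "kwargs": {"deltas": [[[3,-2,8,0.2,0.4,0,85],[0.5,-0.5,8,0.1,0.2,0,85],[0.5,-0.5,8,0.1,0.2,0,85],[0.5,-0.5,7,0.1,0.2,0,85],[0,0,0,0,0,0,85]]]}}

```text
clock: 4.2
eef_pos: [0.452, 0.3426, 0.0028]
tool_rot: [-0.061, 0.998, -0.0, -0.001]
ft_force: [-0.6, -0.5, -0.5]
grip_width: 0.0849
```

```bash
python3 - <<'E'
from h import *
go([.4501,.3413,0.0],6.85)
E
```

```text
shift [ 2.  -1.   2.8] turn [-0.01 -0.16  0.15] t 4.2 F [-0.6 -0.5 -0.5] grip 0.08492415750553305 tcp [0.452  0.3426 0.0028]
```

Request:
{"fn": "jog_arm", "kwargs": {"deltas": [[[2,-1,2.5,0,0,0,85],[0,0,0,0,0,0,60],[0,0,0,0,0,0,45],[0,0,0,0,0,0,42],[0,0,0,0,0,0,36]]]}}

```text
clock: 4.7
eef_pos: [0.4501, 0.3412, -0.0001]
tool_rot: [-0.061, 0.998, -0.0, -0.001]
ft_force: [-0.0, 0.3, -0.6]
grip_width: 0.0391
```

Request:
{"fn": "jog_arm", "kwargs": {"deltas": [[[0,0,0,0,0,0,30],[0,0,0,0,0,0,30],[0,0,0,0,0,0,30],[0,0,0,0,0,0,30]]]}}

```text
clock: 5.1
eef_pos: [0.4501, 0.3413, -0.0]
tool_rot: [-0.061, 0.998, -0.0, -0.001]
ft_force: [0.6, -0.3, -0.0]
grip_width: 0.0389
```

```bash
python3 - <<'E'
from h import *
go([.4501,.3413,0.0],6.85)
E
```

```text
shift [-0.  0. -0.] turn [-0.01 -0.16  0.15] t 5.1 F [ 0.6 -0.3 -0. ] grip 0.038906632933321576 tcp [ 0.4501  0.3413 -0.    ]
```

Grip holds at 38.9 mm. I lift, then carry it over to in front of the tray and look.

Request:
{"fn": "jog_arm", "kwargs": {"deltas": [[[0,0,-15,0,0,0,30],[0,0,-35,0,0,0,30],[0,0,-40,0,0,0,30],[0,0,-40,0,0,0,30],[0,0,-40,0,0,0,30]]]}}

```text
clock: 5.6
eef_pos: [0.4456, 0.3376, 0.1666]
tool_rot: [-0.061, 0.998, -0.006, -0.01]
ft_force: [0.8, 0.4, -0.5]
grip_width: 0.0391
```

Request:
{"fn": "jog_arm", "kwargs": {"deltas": [[[5,-35,-35,0,0,0,30],[5,-45,-30,0,0,0,30],[5,-45,-20,0,0,0,30],[0,-45,0,0,0,0,30],[0,-45,0,0,0,0,30]]]}}

```text
clock: 6.1
eef_pos: [0.4621, 0.1274, 0.2616]
tool_rot: [-0.067, 0.998, -0.002, -0.002]
ft_force: [1.4, -0.1, -0.3]
grip_width: 0.0391
```

Request:
{"fn": "jog_arm", "kwargs": {"deltas": [[[0,-40,0,0,0,0,30],[0,-30,0,0,0,0,30],[0,-15,0,0,0,0,30],[0,0,0,0,0,0,30]]]}}

```text
clock: 6.5
eef_pos: [0.4734, 0.0344, 0.2634]
tool_rot: [-0.063, 0.998, -0.003, -0.0]
ft_force: [0.8, -0.5, -1.0]
grip_width: 0.0391
```

```bash
python3 - <<'E'
from h import *
go([.44,.01,.30],7.5)
E
```

```text
shift [ 36.2 -20.2 -36.5] turn [-0.32 -0.03 -0.28] t 6.5 F [ 0.8 -0.5 -1. ] grip 0.03908144289052854 tcp [0.4734 0.0344 0.2634]
```

Request:
{"fn": "jog_arm", "kwargs": {"deltas": [[[20,-5,-20,-0.3,0,-0.3,30],[16,-5,-18,0,0,0,30],[0,0,0,0,0,0,30],[0,0,0,0,0,0,30]]]}}

```text
clock: 6.9
eef_pos: [0.4375, 0.021, 0.3011]
tool_rot: [-0.066, 0.998, 0.001, -0.001]
ft_force: [0.5, 0.1, -1.9]
grip_width: 0.0386
```

```bash
python3 - <<'E'
from h import *
o=get_obs(); im=camera('wrist'); save('wrist','w3.png',cv2.resize(im,(784,588)))
go([.44,.01,.30],7.5)
for t in ['stand','tray','wedge_center']:
    for r in masks_of(t,'wrist')[:1]:
        mk=r['pixels'].astype(np.uint8); q=cv2.approxPolyDP(cv2.convexHull(cv2.findNonZero(mk)),4,True).reshape(-1,2)
        print(t,r['conf'],r['at'],q.tolist())
        if t=='stand': print(toplane('wrist',q,.038,o))
        if t=='tray': print(toplane('wrist',q,.012,o))
E
```

```text
shift [ -1.  -11.2   1.1] turn [ 0.09 -0.17  0.05] t 6.95 F [ 0.2  0.1 -0.9] grip 0.03885850595510461 tcp [0.4376 0.021  0.3012]
stand 0.97 [237.0, 367.2] [[338, 385], [231, 388], [189, 308], [190, 294], [335, 338], [341, 359]]
[[ 0.7558  0.1397  0.038 ]
 [ 0.7818 -0.0137  0.038 ]
 [ 0.6521 -0.0796  0.038 ]
 [ 0.6303 -0.0791  0.038 ]
 [ 0.6739  0.1203  0.038 ]
 [ 0.7085  0.1351  0.038 ]]
tray 0.56 [228.0, 212.3] [[373, 188], [367, 275], [341, 388], [177, 321], [162, 195], [167, 186]]
[[ 0.465   0.1344  0.012 ]
 [ 0.5863  0.152   0.012 ]
 [ 0.7868  0.1537  0.012 ]
 [ 0.6954 -0.1017  0.012 ]
 [ 0.5087 -0.1264  0.012 ]
 [ 0.4961 -0.1204  0.012 ]]
wedge_center 0.81 [286.8, 295.1] [[333, 213], [344, 253], [328, 387], [291, 393], [244, 388], [229, 244], [239, 214]]
```

View pics/w3.png

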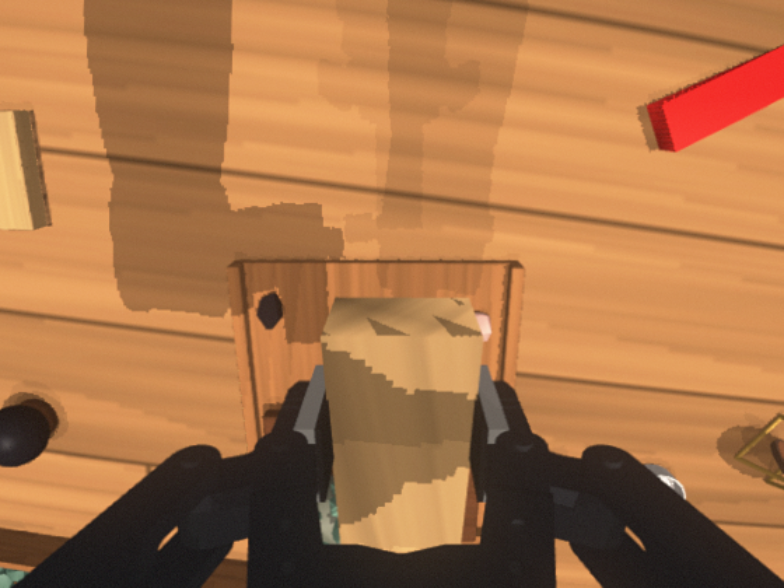

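The tray's front corners show at about (164,188) and (373,188) in camera pixels, but the wedge and gripper hide the stand. I move forward at this safe height so that the near edge shows to either side of the wedge.

Request:
{"fn": "jog_arm", "kwargs": {"deltas": [[[-35,0,0,0,0,0,30],[-40,0,0,0,0,0,30],[-40,0,0,0,0,0,30],[0,0,0,0,0,0,30],[0,0,0,0,0,0,30]]]}}

```text
clock: 7.6
eef_pos: [0.5543, 0.0385, 0.2928]
tool_rot: [-0.067, 0.998, 0.001, -0.008]
ft_force: [-0.1, 0.4, 0.1]
grip_width: 0.0387
```

```bash
python3 - <<'E'
from h import *
import pickle
o=get_obs(); im=camera('wrist'); save('wrist','w4.png',cv2.resize(im,(784,588))); pickle.dump(o,open('o4.pkl','wb'))
go([.44,.01,.30],7.5)
for t in ['stand','tray','wedge_center']:
    for r in masks_of(t,'wrist')[:1]:
        mk=r['pixels'].astype(np.uint8); q=cv2.approxPolyDP(cv2.convexHull(cv2.findNonZero(mk)),4,True).reshape(-1,2)
        print(t,r['conf'],r['at'],q.tolist())
        if t=='stand': print(toplane('wrist',q,.038,o))
        if t=='tray': print(toplane('wrist',q,.012,o))
E
```

```text
shift [116.9 -12.9  -5.8] turn [ 0.14 -0.9   0.2 ] t 7.65 F [-0.2  0.2 -1.3] grip 0.03894073287758908 tcp [0.5541 0.0385 0.2924]
stand 0.61 [202.9, 246.7] [[350, 219], [348, 260], [237, 335], [183, 314], [174, 224], [178, 215]]
[[ 0.6104  0.1227  0.038 ]
 [ 0.6632  0.1304  0.038 ]
 [ 0.7911  0.0058  0.038 ]
 [ 0.7684 -0.0666  0.038 ]
 [ 0.6445 -0.0826  0.038 ]
 [ 0.6325 -0.0783  0.038 ]]
tray 0.78 [263.5, 159.4] [[379, 94], [365, 274], [172, 323], [148, 93]]
[[ 0.4665  0.1337  0.012 ]
 [ 0.6927  0.1634  0.012 ]
 [ 0.8046 -0.0876  0.012 ]
 [ 0.5001 -0.1264  0.012 ]]
wedge_center 0.97 [287.8, 296.4] [[334, 213], [344, 250], [329, 387], [294, 394], [244, 388], [229, 245], [239, 215]]
```

View pics/w4.png

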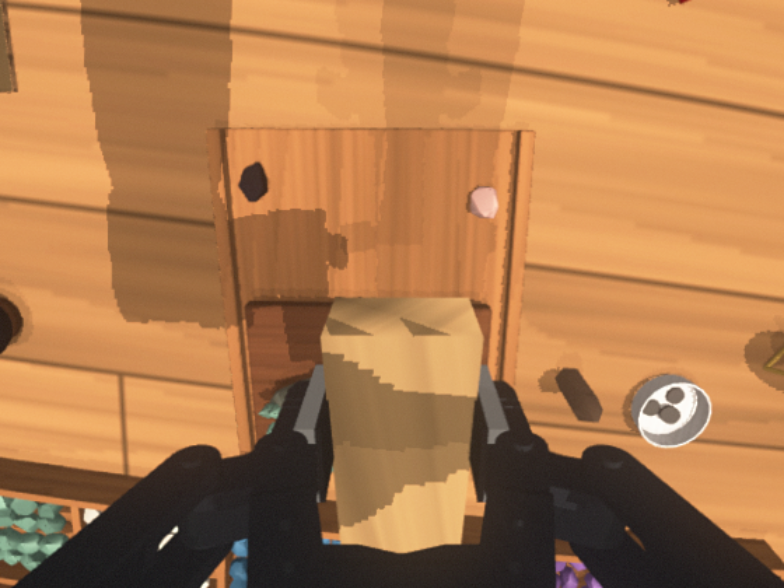

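```bash
python3 - <<'E'
from h import *
im=cv2.imread('pics/w4.png'); im=cv2.imread('pics/w4.png')
a=im[285:325,230:340]; b=im[285:325,455:530]
c=np.hstack([a,np.zeros((40,4,3),np.uint8),b]); cv2.imwrite('pics/w4c.png',cv2.resize(c,None,fx=4,fy=4,interpolation=cv2.INTER_NEAREST))
E
```

```text
(no output)
```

View pics/w4c.png

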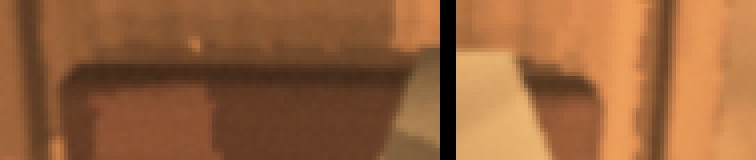

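The crop shows the board's dark near face. Its lower edge is at row ≈301 and its upper edge at row ≈306.5 in zoomed pixels, and its ends are at columns ≈246.5 and ≈491.

```bash
python3 - <<'E'
from h import *
import pickle
o=pickle.load(open('o4.pkl','rb'))
Z=lambda p:(np.array(p)+.5)/1.4-.5
up=toplane('wrist',Z([[246.5,306.3],[491,307]]),.038,o); lo=toplane('wrist',Z([[246.5,301],[491,301]]),.022,o)
tr=toplane('wrist',Z([[220,130],[518,130]]),.012,o); top=toplane('wrist',[[234.5,175],[310.3,165]],.038)
for n,e in(('up',up),('lo',lo),('trayfront',tr),('topcam',top)):
    d=e[1]-e[0]; print(n,e[:,:2].tolist(),'mid',e.mean(0),'len',np.linalg.norm(d),'yaw',np.degrees(np.arctan2(-d[0],d[1]) if d[1]>0 else np.arctan2(d[0],-d[1])))
# held wedge rel. tool: fit in this picture
camera('wrist'); oo=get_obs(); camera('top')
for r in masks_of('stand','top')[:1]:
    q=cv2.minAreaRect(cv2.findNonZero(r['pixels'].astype(np.uint8))); print(toplane('top',cv2.boxPoints(q),.038))
E
```

```text
up [[0.6374341986313417, -0.08053714633049697], [0.6104864768593824, 0.12342527697870634]] mid [0.624  0.0214 0.038 ] len 0.2057349018296642 yaw 7.526384953509206
lo [[0.6389918159877827, -0.08509696107492529], [0.6104331749039431, 0.12620055883043804]] mid [0.6247 0.0206 0.022 ] len 0.21321875597309206 yaw 7.697362487069363
trayfront [[0.49852614444241283, -0.11608747359423341], [0.46662699429798615, 0.12307760986448923]] mid [0.4826 0.0035 0.012 ] len 0.2412830141675009 yaw 7.597108349423406
topcam [[0.5757487579469748, -0.017300483371438774], [0.5528790826582866, 0.06625086945602053]] mid [0.5643 0.0245 0.038 ] len 0.08662476901619207 yaw 15.308046007846945
[[ 0.7756 -0.0007  0.038 ]
 [ 0.7843 -0.0665  0.038 ]
 [ 0.6324 -0.0837  0.038 ]
 [ 0.6241 -0.0191  0.038 ]]
```

```bash
python3 - <<'E'
from h import *
print(toplane('top',[[234.5,175],[310.3,165]],.038)); print(toplane('top',[[232,230],[326,216]],.012))
go([.5006,.0045,.05],7.6)
E
```

```text
[[ 0.6091  0.1246  0.038 ]
 [ 0.6325 -0.0836  0.038 ]]
[[ 0.4605  0.1353  0.012 ]
 [ 0.4937 -0.1244  0.012 ]]
shift [ 54.1 -26.6 246. ] turn [ 0.12 -0.63  0.06] t 7.95 F [ 0.1 -0.3 -0.4] grip 0.038881660298732745 tcp [0.5534 0.0379 0.2955]
```

The top camera agrees: edge middle (0.621, 0.0205) against (0.6245, 0.021) from the wrist camera. I go back and down in front of the stand.

Request:
{"fn": "jog_arm", "kwargs": {"deltas": [[[25,-12,0,0,-0.6,0,30],[28,-14,20,0,0,0,30],[0,0,40,0,0,0,30],[0,0,40,0,0,0,30],[0,0,40,0,0,0,30]]]}}

```text
clock: 8.45
eef_pos: [0.508, 0.0039, 0.1626]
tool_rot: [-0.067, 0.998, 0.0, 0.012]
ft_force: [0.1, -0.3, -0.8]
grip_width: 0.039
```

Request:
{"fn": "jog_arm", "kwargs": {"deltas": [[[0,0,30,0,0,0,30],[0,0,20,0,0,0,30],[0,0,0,0,0,0,30]]]}}

```text
clock: 8.75
eef_pos: [0.5036, 0.0034, 0.1078]
tool_rot: [-0.066, 0.998, 0.0, 0.009]
ft_force: [-1.3, -0.1, -1.1]
grip_width: 0.039
```

```bash
python3 - <<'E'
from h import *
go([.5006,.0045,.03],7.6)
E
```

```text
shift [ 4.2  1.5 77.7] turn [-0.03  1.04 -0.03] t 8.75 F [-1.3 -0.1 -1.1] grip 0.038954847907513274 tcp [0.5036 0.0034 0.1078]
```

Request:
{"fn": "jog_arm", "kwargs": {"deltas": [[[3,1,15,0,1,0,30],[0,0,15,0,0.3,0,30],[0,0,15,0,0.3,0,30],[0,0,15,0,0.3,0,30],[0,0,0,0,0,0,30]]]}}

```text
clock: 9.25
eef_pos: [0.5038, 0.0041, 0.0478]
tool_rot: [-0.066, 0.998, -0.001, -0.004]
ft_force: [-0.2, 0.2, -0.9]
grip_width: 0.0389
```

```bash
python3 - <<'E'
from h import *
go([.5006,.0045,.03],7.6)
E
```

```text
shift [ 3.   0.9 17.8] turn [-0.09 -0.5  -0.03] t 9.25 F [-0.2  0.2 -0.9] grip 0.038877799821098874 tcp [0.5038 0.0041 0.0478]
```

Request:
{"fn": "jog_arm", "kwargs": {"deltas": [[[0,1,10,0,-0.5,0,30],[0,0,10,0,0,0,30],[0,0,8,0,0,0,30],[0,0,0,0,0,0,30],[0,0,0,0,0,0,30]]]}}

```text
clock: 9.75
eef_pos: [0.5057, 0.0051, 0.0192]
tool_rot: [-0.066, 0.998, -0.001, 0.001]
ft_force: [-0.7, 0.3, 0.2]
grip_width: 0.0386
```

```bash
python3 - <<'E'
from h import *
go([.5006,.0045,.013],7.6)
o=get_obs(); camera('wrist')
E
```

```text
shift [5.1 0.1 6.2] turn [-0.12  0.15 -0.03] t 9.75 F [-0.7  0.3  0.2] grip 0.03861625530576152 tcp [0.5057 0.0051 0.0192]
```

Request:
{"fn": "jog_arm", "kwargs": {"deltas": [[[0,0,3,-0.1,0.15,0,30],[0,0,2,0,0,0,30],[0,0,0,0,0,0,30],[0,0,1,0,0,0,30],[0,0,0,0,0,0,30]]]}}

```text
clock: 10.3
eef_pos: [0.5069, 0.005, 0.0141]
tool_rot: [-0.066, 0.998, -0.0, 0.001]
ft_force: [0.4, -0.2, -1.0]
grip_width: 0.0384
```

Request:
{"fn": "jog_arm", "kwargs": {"deltas": [[[0,0,0.7,0,0,0,30],[0,0,0,0,0,0,30]]]}}

```text
clock: 10.5
eef_pos: [0.507, 0.005, 0.0135]
tool_rot: [-0.066, 0.998, -0.0, 0.001]
ft_force: [-0.2, 0.4, -0.5]
grip_width: 0.0391
```

```bash
python3 - <<'E'
from h import *
o=get_obs(); im=camera('wrist'); save('w','w5.png',cv2.resize(im,(784,588)))
go([.5006,.0045,.012],7.6); print(o['ft_torque'])
E
```

```text
shift [6.4 0.3 1.5] turn [-0.03  0.16 -0.03] t 10.55 F [-0.8  0.4 -1.6] grip 0.039035402471689525 tcp [0.507  0.005  0.0135]
[ 0.0291 -0.0116 -0.0414]
```

View pics/w5.png

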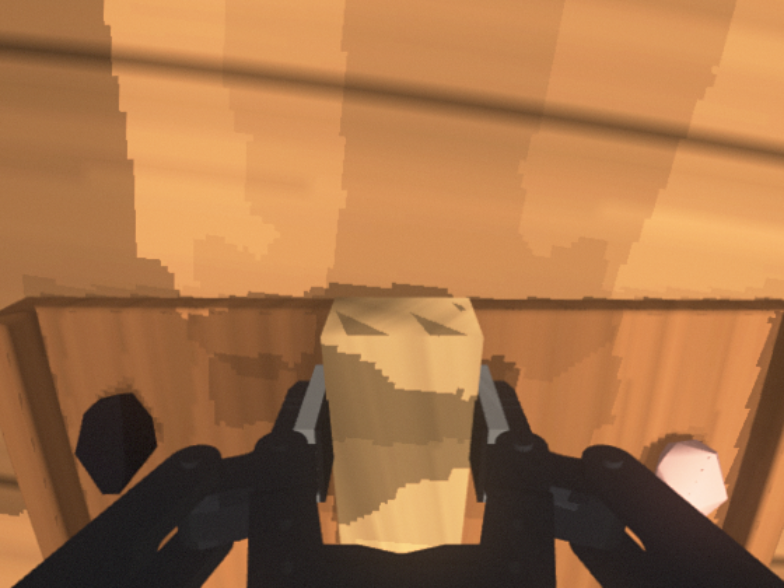

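The wedge lies straight over the floor between the chunk (115,440) and the pebble (690,480). I lower it until it touches.

Request:
{"fn": "jog_arm", "kwargs": {"deltas": [[[0,0,0.8,0,0.15,0,30],[0,0,0,0,0,0,30],[0,0,0.7,0,0,0,30],[0,0,0,0,0,0,30]]]}}

```text
clock: 10.95
eef_pos: [0.5071, 0.005, 0.012]
tool_rot: [-0.066, 0.998, -0.0, 0.0]
ft_force: [0.4, 0.8, -0.2]
grip_width: 0.0386
```

```bash
python3 - <<'E'
from h import *
go([.6245-.065*.991,.021-.065*.132,.012],7.6); print(get_obs()['ft_torque'])
E
```

```text
shift [-53.5   0.3  -0. ] turn [-0.03  0.   -0.03] t 10.95 F [ 0.4  0.8 -0.2] grip 0.0386363691482566 tcp [0.5071 0.005  0.012 ]
[-0.0039 -0.0364 -0.003 ]
```

Request:
{"fn": "jog_arm", "kwargs": {"deltas": [[[0,0,0.4,0,0,0,30],[0,0,0,0,0,0,30]]]}}

```text
clock: 11.15
eef_pos: [0.5072, 0.005, 0.0117]
tool_rot: [-0.066, 0.998, -0.0, 0.0]
ft_force: [-0.4, -1.2, -0.2]
grip_width: 0.039
```

Request:
{"fn": "jog_arm", "kwargs": {"deltas": [[[0,0,0.4,0,0,0,30],[0,0,0,0,0,0,30]]]}}

```text
clock: 11.35
eef_pos: [0.5072, 0.005, 0.0117]
tool_rot: [-0.066, 0.998, -0.0, 0.0]
ft_force: [-0.1, -0.3, 0.2]
grip_width: 0.0389
```

Request:
{"fn": "jog_arm", "kwargs": {"deltas": [[[0,0,0.7,0,0,0,30],[0,0,0,0,0,0,30]]]}}

```text
clock: 11.55
eef_pos: [0.5073, 0.005, 0.0117]
tool_rot: [-0.066, 0.998, -0.0, 0.001]
ft_force: [0.3, -0.4, -0.8]
grip_width: 0.0391
```

In contact: z stays at 11.7 mm. Now I slide it in along the tool's −x.

Request:
{"fn": "jog_arm", "kwargs": {"deltas": [[[-6,0,0,0,0,0,30],[-6,0,0,0,0,0,30],[-6,0,0,0,0,0,30],[-6,0,0,0,0,0,30],[0,0,0,0,0,0,30]]]}}

```text
clock: 12.05
eef_pos: [0.5317, 0.0082, 0.0116]
tool_rot: [-0.066, 0.998, -0.001, -0.001]
ft_force: [0.1, -0.4, 1.4]
grip_width: 0.0387
```

```bash
python3 - <<'E'
from h import *
go([.6245-.065*.991,.021-.065*.132,.0117],7.6); print(get_obs()['ft_torque'])
E
```

```text
shift [-28.7   0.5  -0.1] turn [-0.05 -0.11 -0.05] t 12.05 F [ 0.1 -0.4  1.4] grip 0.03874345037979661 tcp [0.5317 0.0082 0.0116]
[-0.011  -0.0354 -0.0294]
```

Request:
{"fn": "jog_arm", "kwargs": {"deltas": [[[-6,0.3,0,0,-0.1,0,30],[-6,0.2,0,0,0,0,30],[-6,0,0,0,0,0,30],[-4,0,0,0,0,0,30],[0,0,0,0,0,0,30]]]}}

```text
clock: 12.55
eef_pos: [0.5529, 0.0115, 0.0116]
tool_rot: [-0.066, 0.998, -0.001, -0.002]
ft_force: [-1.0, -0.4, 2.9]
grip_width: 0.0389
```

```bash
python3 - <<'E'
from h import *
go([.6245-.065*.991,.021-.065*.132,.0117],7.6); print(get_obs()['ft_torque'])
for c in ['scene','wrist','top']: camera(c)
for t,c in [('tower_center','scene'),('stand','scene'),('tower_center','top')]:
    for r in masks_of(t,c)[:2]: print(t,c,r['conf'],r['at'],r['pixels'].sum())
E
```

```text
shift [-7.3  0.  -0.1] turn [-0.06 -0.25 -0.05] t 12.55 F [-1.  -0.4  2.9] grip 0.038872297345145676 tcp [0.5529 0.0115 0.0116]
[-0.0164  0.2251 -0.005 ]
tower_center scene 0.76 [366.3, 212.0] 319
tower_center scene 0.48 [375.7, 183.9] 133
stand scene 0.6 [344.7, 239.4] 3667
tower_center top 0.78 [243.4, 130.3] 178
```

Request:
{"fn": "jog_arm", "kwargs": {"deltas": [[[-2,0,0,0,-0.2,0,30],[-2,0,0,0,0,0,30]]]}}

```text
clock: 13.05
eef_pos: [0.5532, 0.0115, 0.0116]
tool_rot: [-0.066, 0.998, -0.001, -0.003]
ft_force: [-3.0, 0.4, 5.5]
grip_width: 0.0388
```

Request:
{"fn": "jog_arm", "kwargs": {"deltas": [[[-2,0,0,0,0,0,30],[-2,0,0,0,0,0,30]]]}}

```text
clock: 13.25
eef_pos: [0.5558, 0.0119, 0.0116]
tool_rot: [-0.066, 0.998, -0.001, -0.004]
ft_force: [-2.4, -0.3, 3.1]
grip_width: 0.0391
```

Request:
{"fn": "jog_arm", "kwargs": {"deltas": [[[-2,0,0,0,0,0,30],[-2,0,0,0,0,0,30]]]}}

```text
clock: 13.45
eef_pos: [0.5599, 0.0124, 0.0116]
tool_rot: [-0.066, 0.998, -0.001, -0.005]
ft_force: [-2.7, -0.7, 3.2]
grip_width: 0.0391
```

```bash
python3 - <<'E'
from h import *
go([.6245-.065*.991,.021-.065*.132,.0117],7.6); print(get_obs()['ft_torque'])
E
```

```text
shift [-0.2 -0.  -0.1] turn [-0.06 -0.53 -0.08] t 13.45 F [-2.7 -0.7  3.2] grip 0.03908009089999027 tcp [0.5599 0.0124 0.0116]
[-0.075   0.2613  0.0448]
```

Request:
{"fn": "jog_arm", "kwargs": {"deltas": [[[-2,0,0,0,-0.5,0,30],[-2,0,0,0,-0.2,0,30],[-2,0,0,0,0,0,30]]]}}

```text
clock: 13.75
eef_pos: [0.5604, 0.0125, 0.0116]
tool_rot: [-0.065, 0.998, -0.001, -0.004]
ft_force: [-7.3, -0.1, 8.3]
grip_width: 0.0389
```

```bash
cat >> h.py <<'E'
from scipy.optimize import least_squares
def standmotion():
    """slide s, side y, near-edge lift h (mm), yaw(deg) of the stand since the start, by tracking corners of the picture around the board"""
    E0=np.array([.6235,.021]); a=np.radians(7.6); Rz=np.array([[np.cos(a),-np.sin(a),0],[np.sin(a),np.cos(a),0],[0,0,1]])
    g=np.array([[x,y,.026] for x in np.linspace(-75,75,16)/1000 for y in np.linspace(-105,105,22)/1000])
    W=lambda q:(q+[.075,0,0])@Rz.T+[E0[0],E0[1],.012]
    def move(q,p):
        s,y,h,w=p; t=h/130; c=np.array([.055,0,0]); w=np.radians(w)
        r=R.from_euler('zy',[w,t]).as_matrix(); return (q-c)@r.T+c+np.array([s,y,0])/1000
    D=[]
    for cam in('scene','top'):
        A=cv2.imread(f'pics/{cam}0.png',0); B=cv2.cvtColor(camera(cam),cv2.COLOR_RGB2GRAY)
        p0=proj(cam,W(g)).astype(np.float32)
        p1,st,er=cv2.calcOpticalFlowPyrLK(A,B,p0[:,None],None,winSize=(9,9),maxLevel=1,minEigThreshold=2e-3)
        b,st2,_=cv2.calcOpticalFlowPyrLK(B,A,p1,None,winSize=(9,9),maxLevel=1)
        ok=(st[:,0]>0)&(st2[:,0]>0)&(np.abs(b[:,0]-p0).max(1)<.15)&(er[:,0]<8)
        # static control: tray/counter not used
        D.append((cam,g[ok],p0[ok],(p1[:,0]-p0)[ok]))
    def res(p): return np.concatenate([((proj(c,W(move(q,p)))-proj(c,W(q)))-d).ravel() for c,q,p0,d in D])
    r=least_squares(res,[0,0,0,0],loss='soft_l1',f_scale=.15,x_scale=[1,1,1,1],diff_step=1e-3)
    print('stand s,y,h,yaw',r.x.round(2),'n',[len(d[1]) for d in D],'rms',np.sqrt(np.median(res(r.x)**2)).round(3))
def depth():
    o=get_obs(); d=np.array([.9912,.1323]); print('tip past edge0 (mm): %.1f'%((np.dot(np.array(o['eef_pos'][:2])-[.6245,.021],d)+.1)*1000))
E
python3 - <<'E'
from h import *
go([.6245-.065*.991,.021-.065*.132,.0117],7.6); print(get_obs()['ft_torque']); depth(); standmotion()
E
```

```text
shift [ 0.4  0.  -0.1] turn [-0.07 -0.45 -0.1 ] t 13.75 F [-7.3 -0.1  8.3] grip 0.038891684579304545 tcp [0.5604 0.0125 0.0116]
[-0.1264  1.326   0.0071]
tip past edge0 (mm): 35.4
stand s,y,h,yaw [ 0.13  0.07 -0.54  0.  ] n [209, 108] rms 0.131
```

Contact comes at the predicted depth, 35 mm. I push on with slightly larger steps.

Request:
{"fn": "jog_arm", "kwargs": {"deltas": [[[-3,0,0,0,-0.3,0,30],[-4,0,0,0,0,0,30]]]}}

```text
clock: 14.05
eef_pos: [0.5605, 0.0125, 0.0116]
tool_rot: [-0.065, 0.998, -0.001, -0.008]
ft_force: [-14.1, -2.0, 14.1]
grip_width: 0.0389
```

Request:
{"fn": "jog_arm", "kwargs": {"deltas": [[[-4,0,0,0,-0.2,0,30],[-4,0,0,0,0,0,30]]]}}

```text
clock: 14.25
eef_pos: [0.5604, 0.0125, 0.0115]
tool_rot: [-0.065, 0.998, -0.002, -0.014]
ft_force: [-12.1, -1.1, 13.4]
grip_width: 0.0389
```

```bash
python3 - <<'E'
from h import *
go([.6245-.065*.991,.021-.065*.132,.0117],7.6); print(get_obs()['ft_torque']); depth(); standmotion()
E
```

```text
shift [ 0.3  0.  -0.2] turn [-0.07 -1.58 -0.15] t 14.25 F [-12.1  -1.1  13.4] grip 0.03885944562537076 tcp [0.5604 0.0125 0.0115]
[-0.2788  1.9619 -0.079 ]
tip past edge0 (mm): 35.4
stand s,y,h,yaw [ 0.13  0.07 -0.49  0.02] n [210, 88] rms 0.139
```

The tool is pitching forward by 1.6° and pressing the thin end into the floor. I level it and relieve the downward load first.

Request:
{"fn": "jog_arm", "kwargs": {"deltas": [[[1,0,-0.3,0,-1.6,0,30],[0,0,0,0,-0.5,0,30],[0,0,0,0,0,0,30]]]}}

```text
clock: 14.65
eef_pos: [0.5602, 0.0124, 0.012]
tool_rot: [-0.065, 0.998, -0.0, 0.006]
ft_force: [-0.8, -1.2, 1.7]
grip_width: 0.0386
```

```bash
python3 - <<'E'
from h import *
go([.6245-.065*.991,.021-.065*.132,.0117],7.6); print(get_obs()['ft_torque']); depth()
E
```

```text
shift [0.1 0.  0.3] turn [-0.08  0.63 -0.15] t 14.65 F [-0.8 -1.2  1.7] grip 0.038579358762529894 tcp [0.5602 0.0124 0.012 ]
[-0.0786  0.622  -0.0336]
tip past edge0 (mm): 35.1
```

Request:
{"fn": "jog_arm", "kwargs": {"deltas": [[[-4,0,0,0,0,0,30],[-5,0,0,0,-0.5,0,30]]]}}

```text
clock: 14.85
eef_pos: [0.5609, 0.0126, 0.0115]
tool_rot: [-0.065, 0.998, -0.001, 0.001]
ft_force: [-16.9, -2.9, 22.3]
grip_width: 0.0387
```

```bash
python3 - <<'E'
from h import *
go([.6245-.065*.991,.021-.065*.132,.0117],7.6); print(get_obs()['ft_torque']); depth()
E
```

```text
shift [ 0.8 -0.1 -0.2] turn [-0.09  0.13 -0.17] t 14.85 F [-16.9  -2.9  22.3] grip 0.03874178917376882 tcp [0.5609 0.0126 0.0115]
[-0.4671  3.9967  0.0513]
tip past edge0 (mm): 35.8
```

Request:
{"fn": "jog_arm", "kwargs": {"deltas": [[[-4,0,-1,0,-0.3,0,30],[-4,0,-1,0,-0.3,0,30]]]}}

```text
clock: 15.05
eef_pos: [0.5609, 0.0126, 0.0115]
tool_rot: [-0.065, 0.998, -0.001, -0.002]
ft_force: [-8.9, -2.1, 7.8]
grip_width: 0.0391
```

```bash
python3 - <<'E'
from h import *
go([.6245-.065*.991,.021-.065*.132,.0117],7.6); print(get_obs()['ft_torque']); depth()
E
```

```text
shift [ 0.8 -0.1 -0.2] turn [-0.09 -0.25 -0.19] t 15.05 F [-8.9 -2.1  7.8] grip 0.0391000635646792 tcp [0.5609 0.0126 0.0115]
[-0.2634  2.0066  0.1118]
tip past edge0 (mm): 35.8
```

Request:
{"fn": "jog_arm", "kwargs": {"deltas": [[[-8,0,-1.2,0,-0.5,0,30],[-8,0,-1.2,0,-0.5,0,30]]]}}

```text
clock: 15.25
eef_pos: [0.5645, 0.0132, 0.0115]
tool_rot: [-0.064, 0.998, -0.001, -0.006]
ft_force: [-15.2, -1.8, 12.1]
grip_width: 0.039
```

```bash
python3 - <<'E'
from h import *
go([.6245-.065*.991,.021-.065*.132,.0117],7.6); print(get_obs()['ft_torque']); depth()
E
```

```text
shift [ 4.4 -0.2 -0.1] turn [-0.07 -0.72 -0.24] t 15.25 F [-15.2  -1.8  12.1] grip 0.03898511791036578 tcp [0.5645 0.0132 0.0115]
[-0.377   2.7971 -0.0129]
tip past edge0 (mm): 39.5
```

Request:
{"fn": "jog_arm", "kwargs": {"deltas": [[[-8,-0.2,-1.5,0,-1,-0.2,30],[-8,0,-1.5,0,-0.8,0,30]]]}}

```text
clock: 15.45
eef_pos: [0.5687, 0.0138, 0.0115]
tool_rot: [-0.066, 0.998, -0.001, -0.003]
ft_force: [-14.3, -2.7, 10.4]
grip_width: 0.0388
```

```bash
python3 - <<'E'
from h import *
go([.6245-.065*.991,.021-.065*.132,.0117],7.6); print(get_obs()['ft_torque']); depth(); standmotion()
E
```

```text
shift [ 8.7 -0.2 -0.1] turn [-0.05 -0.32 -0.07] t 15.45 F [-14.3  -2.7  10.4] grip 0.03880067520509967 tcp [0.5687 0.0138 0.0115]
[-0.5099  2.8651 -0.016 ]
tip past edge0 (mm): 43.7
stand s,y,h,yaw [ 0.63  0.22 -0.19  0.02] n [197, 84] rms 0.156
```

Request:
{"fn": "jog_arm", "kwargs": {"deltas": [[[-8,-0.2,-1.5,0,-0.9,-0.1,30],[-8,0,-1.5,0,-0.8,0,30]]]}}

```text
clock: 15.75
eef_pos: [0.572, 0.0142, 0.0115]
tool_rot: [-0.066, 0.998, -0.0, -0.001]
ft_force: [-14.4, -2.8, 10.4]
grip_width: 0.0385
```

Request:
{"fn": "jog_arm", "kwargs": {"deltas": [[[-8,0,-1.5,0,-0.8,0,30]]]}}

```text
clock: 15.85
eef_pos: [0.5733, 0.0145, 0.0115]
tool_rot: [-0.066, 0.998, -0.0, -0.001]
ft_force: [-14.8, -1.9, 11.9]
grip_width: 0.0388
```

```bash
cat >> h.py <<'E'
def raw():
    for cam in('scene','top'):
        A=cv2.imread(f'pics/{cam}0.png',0); B=cv2.cvtColor(camera(cam),cv2.COLOR_RGB2GRAY)
        lo=dict(scene=(300,180,392,290),top=(222,106,318,180))[cam]
        M=np.zeros_like(A); M[lo[1]:lo[3],lo[0]:lo[2]]=255
        p0=cv2.goodFeaturesToTrack(A,60,.05,6,mask=M,blockSize=5)
        p1,st,er=cv2.calcOpticalFlowPyrLK(A,B,p0,None,winSize=(13,13),maxLevel=1)
        b,_,_=cv2.calcOpticalFlowPyrLK(B,A,p1,None,winSize=(13,13),maxLevel=1)
        ok=(np.abs(b-p0).max((1,2))<.1)&(er[:,0]<10)
        print(cam); print(np.c_[p0[ok,0].round(),(p1-p0)[ok,0]].round(2).tolist())
E
python3 - <<'E'
from h import *
go([.6245-.065*.991,.021-.065*.132,.0117],7.6); print(get_obs()['ft_torque']); depth(); standmotion(); raw()
E
```

```text
shift [13.4 -0.3 -0.2] turn [-0.04 -0.12 -0.05] t 15.85 F [-14.8  -1.9  11.9] grip 0.03883478701468578 tcp [0.5733 0.0145 0.0115]
[-0.551   3.1816 -0.0028]
tip past edge0 (mm): 48.4
stand s,y,h,yaw [0.84 0.29 0.65 0.11] n [188, 85] rms 0.165
scene
[[387.0, 214.0, -0.10999999940395355, 0.07000000029802322], [350.0, 245.0, 0.6399999856948853, 0.05999999865889549], [364.0, 235.0, 0.6000000238418579, 0.10000000149011612], [376.0, 208.0, 0.5099999904632568, 0.2199999988079071], [332.0, 199.0, 0.1899999976158142, 0.07999999821186066], [369.0, 197.0, 0.33000001311302185, 0.17000000178813934], [334.0, 286.0, 0.10000000149011612, -0.07000000029802322], [357.0, 282.0, 0.14000000059604645, 0.05000000074505806], [340.0, 232.0, 0.5299999713897705, -0.10000000149011612], [347.0, 253.0, 0.6700000166893005, 0.3100000023841858], [362.0, 202.0, 0.6000000238418579, 0.3799999952316284], [340.0, 253.0, 0.4000000059604645, 0.2199999988079071], [383.0, 208.0, -0.10000000149011612, 0.07000000029802322], [359.0, 227.0, 0.6600000262260437, -0.03999999910593033], [340.0, 242.0, 0.2199999988079071, 0.0500000007
[... 1259 characters left out ...]
27000001072883606], [289.0, 120.0, -0.15000000596046448, -0.2800000011920929], [305.0, 113.0, 0.15000000596046448, -0.25], [275.0, 118.0, -0.10999999940395355, -0.27000001072883606], [283.0, 117.0, -0.25999999046325684, -0.1899999976158142], [257.0, 115.0, -0.3799999952316284, -0.25], [315.0, 141.0, 0.20999999344348907, 0.029999999329447746], [225.0, 142.0, -0.05999999865889549, 0.019999999552965164], [224.0, 132.0, -0.07999999821186066, 0.07999999821186066], [229.0, 150.0, -0.05000000074505806, 0.05000000074505806], [228.0, 164.0, -0.07000000029802322, 0.14000000059604645], [249.0, 117.0, -0.11999999731779099, -0.30000001192092896], [307.0, 136.0, 0.10999999940395355, -0.33000001311302185]]
```

Request:
{"fn": "jog_arm", "kwargs": {"deltas": [[[-8,-0.2,-1.5,0,-0.8,0,30],[-8,0,-1.5,0,-0.8,0,30],[-8,0,-1.5,0,-0.8,0,30]]]}}

```text
clock: 16.35
eef_pos: [0.5777, 0.0151, 0.0115]
tool_rot: [-0.065, 0.998, -0.0, -0.0]
ft_force: [-14.1, -1.8, 11.3]
grip_width: 0.0391
```

```bash
cat >> h.py <<'E'
def cluster():
    """fit slide s and lift h (mm) to the median flow of cluster/tower features, heights from both views"""
    A=cv2.imread('pics/scene0.png',0); B=cv2.cvtColor(camera('scene'),cv2.COLOR_RGB2GRAY)
    out={}
    for n,(x0,y0,x1,y1) in dict(cluster=(332,222,366,258),tower=(358,196,378,226),static=(250,180,300,250)).items():
        M=np.zeros_like(A); M[y0:y1,x0:x1]=255
        p0=cv2.goodFeaturesToTrack(A,60,.05,4,mask=M,blockSize=5)
        p1,st,er=cv2.calcOpticalFlowPyrLK(A,B,p0,None,winSize=(13,13),maxLevel=1)
        b,_,_=cv2.calcOpticalFlowPyrLK(B,A,p1,None,winSize=(13,13),maxLevel=1)
        ok=(np.abs(b-p0).max((1,2))<.15); print(n,np.median((p1-p0)[ok,0],0).round(2),ok.sum())
E
python3 - <<'E'
from h import *
go([.6245-.065*.991,.021-.065*.132,.0117],7.6); print(get_obs()['ft_torque']); depth(); standmotion(); cluster()
u=np.array([.9912,.1323,0])
for n,P,dx in(('cluster',np.array([.70,.0,.10]),50),('tower',np.array([.69,.105,.09]),60)):
    j=lambda d:(proj('scene',P+d)-proj('scene',P))[0]
    print(n,proj('scene',P),'per mm slide',j(u*.001).round(3),'per mm lift',j((u*(P[2]-.012)+np.array([0,0,dx/1000]))/130).round(3))
E
```

```text
shift [17.8 -0.4 -0.2] turn [-0.03 -0.03 -0.12] t 16.35 F [-14.1  -1.8  11.3] grip 0.03912947255084916 tcp [0.5777 0.0151 0.0115]
[-0.5143  3.2355 -0.0378]
tip past edge0 (mm): 52.9
stand s,y,h,yaw [0.99 0.31 1.35 0.08] n [182, 68] rms 0.189
cluster [0.71 0.05] 22
tower [0.46 0.21] 5
static [ 0.25 -0.1 ] 1
cluster [[343.4616 230.342 ]] per mm slide [0.378 0.133] per mm lift [0.268 0.005]
tower [[358.4668 201.7743]] per mm slide [0.362 0.123] per mm lift [ 0.236 -0.031]
```

Request:
{"fn": "jog_arm", "kwargs": {"deltas": [[[-8,-0.3,-1.5,0,-0.8,-0.1,30],[-8,0,-1.5,0,-0.8,0,30]]]}}

```text
clock: 16.7
eef_pos: [0.5808, 0.0155, 0.0115]
tool_rot: [-0.066, 0.998, -0.0, 0.0]
ft_force: [-12.9, -2.4, 9.9]
grip_width: 0.0388
```

```bash
cat >> h.py <<'E'
def edges(show=None):
    """normal shift (px) of board's outline between start and now -> slide, lift"""
    a=np.radians(7.6); Rz=np.array([[np.cos(a),-np.sin(a),0],[np.sin(a),np.cos(a),0],[0,0,1]]); E0=[.6235,.021,.012]
    W=lambda q:(q+[.075,0,0])@Rz.T+E0
    def move(q,s,h):
        c=np.array([.055,0,0]); return (q-c)@R.from_euler('y',h/130).as_matrix().T+c+[s/1000,0,0]
    L={'near':[[-.075,y,.026] for y in np.r_[-.09:-.03:.004,.05:.095:.004]],'right':[[x,-.105,.026] for x in np.r_[-.065:.06:.004]],'left':[[x,.105,.026] for x in np.r_[-.065:.06:.004]],'back':[[.075,y,.026] for y in np.r_[-.09:.095:.004]]}
    T=np.arange(-5,5.01,.1); rows=[];rhs=[];tag=[]
    for cam in('scene','top'):
        A=cv2.imread(f'pics/{cam}0.png',0).astype(np.float32); im=camera(cam); B=cv2.cvtColor(im,cv2.COLOR_RGB2GRAY).astype(np.float32)
        if show: save('',f'{cam}{show}.png',im)
        for n,q in L.items():
            q=np.array(q); p=proj(cam,W(q)); t=(p[-1]-p[0])/np.linalg.norm(p[-1]-p[0]); nn=np.array([-t[1],t[0]])
            X=p[:,None]+T[None,:,None]*nn; f=lambda I:cv2.remap(I,X[...,0].astype(np.float32),X[...,1].astype(np.float32),cv2.INTER_CUBIC)
            g=np.gradient(f(A),axis=1); k=np.gradient(f(B),axis=1)
            js=(proj(cam,W(move(q,1,0)))-p)@nn; jh=(proj(cam,W(move(q,0,1)))-p)@nn
            d=[];c=[]
            for i in range(len(q)):
                sc=[np.corrcoef(g[i,25:-25],k[i,25+m:len(T)-25+m])[0,1] for m in range(-24,25)]; j=int(np.argmax(sc)); d.append((j-24)*.1); c.append(sc[j])
            d,c=np.array(d),np.array(c); ok=(c>.9)&(np.abs(d)<2.3)
            if ok.sum()>2: print(cam,n,ok.sum(),'shift %.2f'%np.median(d[ok]),'js %.3f jh %.3f'%(js[ok].mean(),jh[ok].mean()))
            rows+=np.c_[js,jh][ok].tolist(); rhs+=d[ok].tolist()
    r=least_squares(lambda x:np.array(rows)@x-rhs,[0,0],loss='soft_l1',f_scale=.15); print('slide, lift',r.x.round(2))
E
python3 - <<'E'
from h import *
go([.6245-.065*.991,.021-.065*.132,.0117],7.6); depth(); edges('1'); cluster()
E
```

```text
shift [21.  -0.3 -0.2] turn [-0.02  0.05 -0.06] t 16.7 F [-12.9  -2.4   9.9] grip 0.03884525856983722 tcp [0.5808 0.0155 0.0115]
tip past edge0 (mm): 56.0
scene near 19 shift 0.00 js 0.371 jh -0.000
scene right 14 shift -0.10 js -0.000 jh -0.062
scene left 23 shift -0.10 js -0.000 jh -0.108
scene back 34 shift 0.15 js 0.387 jh 0.082
top near 12 shift 0.55 js 0.358 jh 0.148
top right 25 shift 0.00 js 0.000 jh 0.014
top left 28 shift 0.00 js -0.000 jh -0.013
top back 37 shift 0.00 js 0.344 jh 0.051
slide, lift [0.02 1.37]
cluster [0.85 0.05] 22
tower [0.53 0.22] 5
static [ 0.28 -0.11] 1
```

```bash
python3 - <<'E'
import cv2
c=[cv2.resize(cv2.imread(f'pics/{n}.png')[165:305,245:405],None,fx=2.4,fy=2.4,interpolation=cv2.INTER_CUBIC) for n in('scene0','scene1')]
cv2.imwrite('pics/cmp.png',cv2.hconcat(c))
E
```

```text
(no output)
```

View pics/cmp.png

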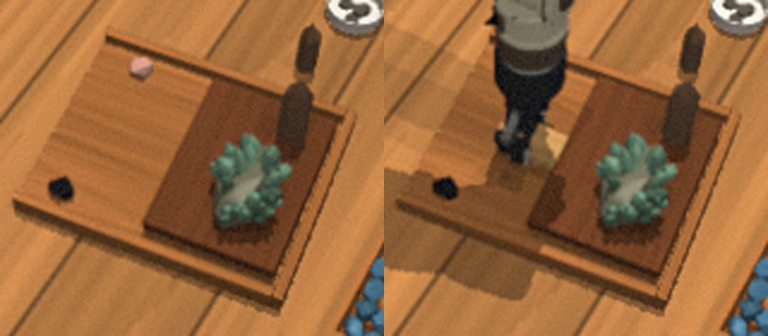

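The comparison shows the tower and cluster upright and the stand not slid: the near edge's shift is 0.0 px. The lift fits the geometry, (56.0 − 35.4)/5 ≈ 4.1 mm at the edge and ≈3.5 mm at the feet. About 3 mm more travel is needed.

Request:
{"fn": "jog_arm", "kwargs": {"deltas": [[[-8,-0.2,-1.5,0,-0.7,0,30],[-8,0,-1.5,0,-0.7,0,30]]]}}

```text
clock: 17.05
eef_pos: [0.5843, 0.0159, 0.0115]
tool_rot: [-0.065, 0.998, -0.0, -0.0]
ft_force: [-13.5, -2.4, 9.9]
grip_width: 0.0387
```

Request:
{"fn": "jog_arm", "kwargs": {"deltas": [[[0,0,0,0,0,0,30],[0,0,0,0,0,0,30]]]}}

```text
clock: 17.25
eef_pos: [0.5843, 0.0159, 0.0115]
tool_rot: [-0.065, 0.998, -0.0, -0.001]
ft_force: [-2.4, -0.3, 5.4]
grip_width: 0.0391
```

```bash
python3 - <<'E'
from h import *
go([.6245-.041*.991,.021-.041*.132,.0117],7.6); depth(); edges('2'); cluster()
E
```

```text
shift [ 0.5 -0.2 -0.2] turn [-0.02 -0.11 -0.11] t 17.25 F [-2.4 -0.3  5.4] grip 0.03908409711575912 tcp [0.5843 0.0159 0.0115]
tip past edge0 (mm): 59.5
scene near 13 shift 0.00 js 0.367 jh -0.000
scene right 8 shift -0.25 js -0.000 jh -0.064
scene left 24 shift -0.10 js -0.000 jh -0.111
scene back 29 shift 0.10 js 0.388 jh 0.082
top near 12 shift 0.70 js 0.358 jh 0.148
top right 22 shift 0.00 js -0.000 jh 0.013
top left 27 shift 0.00 js 0.000 jh -0.012
top back 34 shift 0.00 js 0.344 jh 0.051
slide, lift [0.06 1.2 ]
cluster [0.99 0.06] 22
tower [0.63 0.29] 5
static [ 0.24 -0.12] 1
```

```bash
python3 - <<'E'
from h import *
camera('scene')
for t in('tower_center','stand','wedge_center'):
    for r in masks_of(t,'scene')[:1]: print(t,r['conf'],r['at'])
print(job_done())
E
```

```text
tower_center 0.71 [369.7, 212.0]
stand 0.92 [346.8, 238.1]
wedge_center 0.72 [265.5, 128.7]
the job is handed in; nothing more can be done
None
```

I slid the light-wood wedge straight in under the middle of the stand's near edge and handed the job in at about 17.5 s, with the wedge still gripped. By my estimate both front feet are about 4 mm clear of the tray floor.

**Insertion:** The wedge met the edge with its thin end about 35.4 mm in, close to the predicted 35 mm, and I pushed it to 59.5 mm. At first contact the tool pitched forward by 1.6° and the wedge jammed. I levelled it and carried on, with push forces up to about 17 N and up to 22 N on the floor at the wrist.

**Last checks:**
- **Lift:** the travel after contact gives about 4.8 mm at the edge, so about 4.1 mm at the feet. The top camera's shift of the near edge gives 4.7 mm.
- **Stand:** it has not visibly slid; the near edge moved 0.0 px in the scene view and the fitted slide is 0.06 mm.
- **Tower:** the network still finds it in place, 3–4 px from its first position, and its tracked features moved only 0.6 px. I last viewed it upright just before the final 3.5 mm of push.
- **Grip:** the fingers stand at 39 mm, with about 2 N of push remaining.

**Disagreements and gaps:**
- The combined edge fit gave a lift of only 1.2 mm. I discounted it because the edges used barely respond to lift.
- The feet themselves were never seen, so their clearance is inferred.
- In the last scene picture the network's best match for the wedge was the red look-alike.
- I did not check the bystanders in the final picture.

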